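# Open the stone holder with the unknown thread and hook the diamond plate in

## Task

Fit the blue-backed diamond sharpening plate into the stone holder on the green mat: its jaw is closed and nobody remembers whether its screw is left- or right-handed, so find out which way the knob loosens and open the jaw fully. Then hook one end of the plate under the holder's fixed steel lip with the plate tilted, swing the other end down in front of the jaw until it lies flat and squarely on the bed, and let go; do not drop it, leave the other holder's knob alone and do not disturb the bottle, the wood block or the gouge.

Things in the scene. Friction and masses are not known exactly. Their poses are not given: they have to be found in the camera images.
- plate: Diamond sharpening plate, 150 (x) x 50 (y) x 8 (z) mm, steel face up on a blue base, 0.2 to 0.42 kg, loose. Origin: centre of its underside; z up. Both ends are alike. It starts flat on the wooden stand.
- stand: Fixed wooden block 110 x 34 x 25 mm under the plate, narrower than the plate, so fingers can reach 25 mm down beside it. Origin: centre of its underside, on the bench.
- mat_green: Fixed green bench mat, 360 x 160 x 4 mm; the holder to use stands on it (its bed centre within 60 mm of the mat's centre). Origin: centre of its underside. The other, identical holder stands on a grey mat.
- plate_end_1 (a point): Middle of the plate's lower end edge at x = +75 mm in the plate's frame; axes as the plate's. Either end may go under the lip.
- plate_end_2 (a point): Middle of the plate's lower end edge at x = -75 mm in the plate's frame; axes as the plate's. Either end may go under the lip.
- bed_a (a point): Centre of the top of holder a's level bed, 44 mm above the bench. x runs along the bed from the knob end to the fixed end, y across, z up. The bed is 34 mm wide, so fingers holding the plate by its long sides pass beside it; below, only the 60 mm wide foot is wider, its top 28 mm under this point. The plate (150 mm) finally lies here between stop and jaw, centred.
- lip_a (a point): Underside of holder a's fixed steel lip, middle of its free edge: at bed x = +69 mm, 14 mm over the bed; axes as the bed's. The lip (44 mm wide, 6 mm thick) overhangs the bed from here 10 mm outwards to an upright stop face at bed x = +79 mm. The plate's end goes under it only at a tilt of about 10 to 17 degrees (other end up), jaw open; then swing it down.
- jaw_a (a point): Holder a's sliding steel jaw: middle of the face that looks at the plate, at bed height; axes as the bed's. The jaw is 20 mm thick, 44 mm wide, its top 12 mm over the bed. Its face stands at bed x = -65 mm with the knob tight (plate does not fit) and -79 mm with it fully loose, 9.3 mm per radian.
- knob_a_grip (a point): Centre of the black bar grip of holder a's knob, at bed x -147, z +33 mm. Turns with the knob: x along the bar (52 mm), y across (14 mm thick), z outwards along its axis, which leans 25 deg from vertical away from the bed, towards the robot; lean the gripper with it. Bar 24 mm high on a 12 mm stem; 33 mm free below this point down to a 34 mm wide collar. It does not move along its axis.
- knob_a (a joint): Turn of holder a's knob, rad: 0 tight (hard stop), grows as it loosens, whichever way that is, to 1.5 (jaw fully open). Starts at 0 to 0.08. One holder has a right-hand screw (loosens anticlockwise seen from above), the other a left-hand one (clockwise); which is on the green mat is not known: try both ways and feel. Needs about 0.1 N m; stays where left.
- bed_b (a point): Centre of the top of holder b's level bed, 44 mm above the bench. x runs along the bed from the knob end to the fixed end, y across, z up. The bed is 34 mm wide, so fingers holding the plate by its long sides pass beside it; below, only the 60 mm wide foot is wider, its top 28 mm under this point. The plate (150 mm) finally lies here between stop and jaw, centred.
- lip_b (a point): Underside of holder b's fixed steel lip, middle of its free edge: at bed x = +69 mm, 14 mm over the bed; axes as the bed's. The lip (44 mm wide, 6 mm thick) overhangs the bed from here 10 mm outwards to an upright stop face at bed x = +79 mm. The plate's end goes under it only at a tilt of about 10 to 17 degrees (other end up), jaw open; then swing it down.
- jaw_b (a point): Holder b's sliding steel jaw: middle of the face that looks at the plate, at bed height; axes as the bed's. The jaw is 20 mm thick, 44 mm wide, its top 12 mm over the bed. Its face stands at bed x = -65 mm with the knob tight (plate does not fit) and -79 mm with it fully loose, 9.3 mm per radian.
- knob_b_grip (a point): Centre of the black bar grip of holder b's knob, at bed x -147, z +33 mm. Turns with the knob: x along the bar (52 mm), y across (14 mm thick), z outwards along its axis, which leans 25 deg from vertical away from the bed, towards the robot; lean the gripper with it. Bar 24 mm high on a 12 mm stem; 33 mm free below this point down to a 34 mm wide collar. It does not move along its axis.
- knob_b (a joint): Turn of holder b's knob, rad: 0 tight (hard stop), grows as it loosens, whichever way that is, to 1.5 (jaw fully open). Starts at 0 to 0.08. One holder has a right-hand screw (loosens anticlockwise seen from above), the other a left-hand one (clockwise); which is on the green mat is not known: try both ways and feel. Needs about 0.1 N m; stays where left.
- bottle: White oil bottle, 44 mm diameter, 110 mm high, loose; origin at the centre of its base. Leave it alone.
- blank: Upright wood block, 55 x 55 x 90 mm, loose; origin at the centre of its base. Leave it alone.
- gouge: Turning gouge lying on the bench along its y axis, about 280 mm long (wood handle to -y, steel to +y), 30 mm high, loose; origin on the bench under the joint of handle and blade. Leave it alone.
There are look-alikes about, which are no part of the job. Of the things like the plate, leave any that is red; of the rest the smaller one is meant.

How it is judged (in metres and radians):
On the way, in this order (a step that is already met when the one before it is completed fails the run):
1. the knob of the holder on the green mat is loosened: turned beyond 1.2 rad (((horizontal distance between bed_a and mat_green below 0.1 m and value of joint knob_a above 1.2 rad) or (horizontal distance between bed_b and mat_green below 0.1 m and value of joint knob_b above 1.2 rad))), for 0.1 s.
2. one end of the plate is hooked under the lip of that holder while the plate is still tilted by more than 0.05 rad (angle between plate's own z axis and vertical above 0.05 rad and ((horizontal distance between bed_a and mat_green below 0.1 m and x of plate_end_1 in the frame of bed_a above 0.069 m and z of plate_end_1 in the frame of bed_a below 0.01 m and y of plate_end_1 in the frame of bed_a between -0.015 and 0.015 m) or (horizontal distance between bed_a and mat_green below 0.1 m and x of plate_end_2 in the frame of bed_a above 0.069 m and z of plate_end_2 in the frame of bed_a below 0.01 m and y of plate_end_2 in the frame of bed_a between -0.015 and 0.015 m) or (horizontal distance between bed_b and mat_green below 0.1 m and x of plate_end_1 in the frame of bed_b above 0.069 m and z of plate_end_1 in the frame of bed_b below 0.01 m and y of plate_end_1 in the frame of bed_b between -0.015 and 0.015 m) or (horizontal distance between bed_b and mat_green below 0.1 m and x of plate_end_2 in the frame of bed_b above 0.069 m and z of plate_end_2 in the frame of bed_b below 0.01 m and y of plate_end_2 in the frame of bed_b between -0.015 and 0.015 m))), for 0.04 s.
At the end, for the whole second after the job is handed in: The plate lies at rest and flat (within 0.04 rad) on the bed of the holder on the green mat: centred within 8 mm along and 10 mm across, its underside within 3 mm of the bed, its long axis within 0.1 rad of the bed's, either way round (((horizontal distance between bed_a and mat_green below 0.1 m and x of plate in the frame of bed_a between -0.008 and 0.008 m and y of plate in the frame of bed_a between -0.01 and 0.01 m and z of plate in the frame of bed_a between -0.003 and 0.003 m and angle between the x axis of plate and the x axis of bed_a, either way round below 0.1 rad and angle between plate's own z axis and vertical below 0.04 rad and linear speed of plate below 0.02 m/s) or (horizontal distance between bed_b and mat_green below 0.1 m and x of plate in the frame of bed_b between -0.008 and 0.008 m and y of plate in the frame of bed_b between -0.01 and 0.01 m and z of plate in the frame of bed_b between -0.003 and 0.003 m and angle between the x axis of plate and the x axis of bed_b, either way round below 0.1 rad and angle between plate's own z axis and vertical below 0.04 rad and linear speed of plate below 0.02 m/s))); the robot touches nothing.
It fails at once if the plate dropped: moving faster than 0.35 m/s with no finger on it (contact force between the fingers and plate below 0.05 N and linear speed of plate above 0.35 m/s).
It fails at once if the other holder's knob turned beyond 0.3 rad ((not (horizontal distance between bed_a and mat_green below 0.1 m) and value of joint knob_a above 0.3 rad) or (not (horizontal distance between bed_b and mat_green below 0.1 m) and value of joint knob_b above 0.3 rad)).
It fails at once if bottle, wood block or gouge moved by more than 25 mm (distance of any of bottle, blank, gouge from where it was at the start of the episode above 0.025 m).
It also fails if it takes over 59 s, if anything falls off the work surface, if the arm or the gripper's body presses on something with over 40 N, if the wrist force passes 120 N, or if a joint passes its speed limit or range.

## Robot

A 6-joint arm with a two-finger parallel gripper is mounted at the origin on the work surface. World frame = base frame: x ahead of the robot, y to its left, z up, the work surface at z = 0. Lengths are in mm, angles in rad, forces in N, time in s.
With the tool pointing down it reaches from about 400 to 825 mm from the base axis. Payload 7 kg.
Tool frame: the origin (TCP) lies on the centre line of the jaws, within the pads' length; the fingertips stand 14 mm ahead of it and the grasp point (between the pads) lies 5 mm behind it; z points along the fingers, y is the direction in which the jaws open and shut (so a half turn about z gives the same grasp; the last joint's range is limited). The gripper opens to 88 mm and grips with 3 to 60 N. Pads are 19 mm wide; open, the fingers measure 130 mm over their backs; the gripper's body (78 mm by 193 mm) begins 47 mm behind the grasp point.
Start: joints at [1.566, 0.359, 0.012, 0, -1.224, -0.288], TCP at [194.837, 646.246, 240.561] pointing down, gripper open.
Joint ranges: [-3.07, 3.07], [-1.43, 2.12], [-1.02, 1.25], [-3.03, 1.67], [-3.05, -0], [-3.03, 3.03]. Speed limits (rad/s): [2.39, 2.39, 3.01, 3.14, 3.14, 3.14].

## Interface

Orientations are given as a 3x3 rotation matrix whose columns are the frame's x, y, z axes.
In Python, from cell import robot gives the robot as it stands.
- The arm moves only by the shell command python3 -m inch 'ROWS' [FORCE]. ROWS is JSON, a list of rows, each an object with "delta_rot": the turn, a rotation vector about the tool's x, y, z in degrees, a list of three; "delta_pos": the shift along the tool's x, y, z in mm, a list of three; "jaw": the opening in per cent of the stroke, from 0 (shut) to 100 (fully open). In form: [{"delta_rot": [rx, ry, rz], "delta_pos": [x, y, z], "jaw": jaw}, ...]. A call has 1 to 12 rows; each row is the pose to reach, as a shift and turn from the pose commanded when the call began, along the tool's axes at that moment; what a row does not reach only later rows make up. A row lasts 1/10 s, in which the tool goes at most 50 mm and 8.59 degrees, less where a joint would pass 70% of its speed; a pose out of reach is approached as far as the arm can. A call with a gripper value outside its range is refused whole. The fingers move at their own pace and stop on an object; FORCE is the grip in N (left out, the last holds). Time passes only in rows, so rows that repeat a pose let the fingers close. It gives the time, the measured TCP pose, the force and the opening at its end, in the units of the state.
- robot.state(): the state, without advancing time (a new reading comes with each control period).
- robot.snapshot(name): name is "scene" or "top" or "wrist"; returns (picture, depth): 480x640x3 uint8, red, green, blue; 480x640 float32, mm along the optical axis (not along the pixel's ray), 0 where there is no reading.
- robot.camera_model(name): a dict with "vfov" (degrees; the focal length in pixels is half the picture's height over the tangent of half this angle, whatever the lens; pixels are square), "cx", "cy" (the principal point, pixels), "world_from_camera" (4x4, takes a point from camera to world coordinates); the wrist camera has in their place "tool_from_camera" (4x4, takes a point from camera to tool coordinates, whose origin is the TCP and whose axes are the flange's). Camera axes: x right, y down, z forward; pixel columns grow to the right and rows downward; lengths in mm; the calibration is good to about 2 mm. A picture is of the moment at which its call begins: read the wrist's pose just before it. camera_model takes no time and is no camera call.
- robot.finish_job(): hands the job in, once; it reports no verdict.
The state is a dict: "clock": time; "joints": joint angles; "qd": joint speeds; "joint_torque": joint torques, N m; "tcp_pos": TCP position; "eef_rot": TCP orientation; "contact_force": force on the tool from outside, world axes, zero at the start; "wrist_torque": the same for the moment, N m; "grip_width": opening from 0.0 (shut) to 1.0 (fully open).
Only numpy, scipy, OpenCV 4.12 (cv2) and the standard library are available. Lean on these libraries where they do the work, as an engineer would, in place of code of your own. Each camera call takes 0.05 s, during which the arm holds its last target.

## Working session

There is one attempt and no reset: what is moved stays moved. The work goes in short steps, Python scripts to look and compute and a shell command to move; the robot and the scene stay as the last step left them, time stands still between calls to the robot, and variables do not carry over. Pictures are saved under pics/ and viewed, and the job is handed in when it is done.

```bash
ls; mkdir -p pics; cat > h.py <<'E'
import numpy as np,cv2
from cell import robot
np.set_printoptions(precision=3,suppress=True)
def cam(name,st=None):
    m=robot.camera_model(name); f=240/np.tan(np.radians(m['vfov'])/2)
    if 'world_from_camera' in m: T=np.array(m['world_from_camera'])
    else:
        st=st or robot.state(); W=np.eye(4);W[:3,:3]=st['eef_rot'];W[:3,3]=st['tcp_pos'];T=W@np.array(m['tool_from_camera'])
    return f,m['cx'],m['cy'],T
def shot(name,fn):
    st=robot.state(); c=cam(name,st); p,d=robot.snapshot(name)
    cv2.imwrite(f'pics/{fn}.png',p[:,:,::-1]); np.savez(f'{fn}.npz',p=p,d=d,f=c[0],cx=c[1],cy=c[2],T=c[3]); return p,d
def load(fn): return np.load(f'{fn}.npz')
def pt(z,u,v,zw=None):
    T=z['T'];r=np.array([(u-z['cx'])/z['f'],(v-z['cy'])/z['f'],1])
    if zw is None: s=float(z['d'][int(round(v)),int(round(u))])
    else: s=(zw-T[2,3])/(T[:3,:3]@r)[2]
    return T[:3,:3]@(r*s)+T[:3,3]
def cloud(z):
    v,u=np.mgrid[:480,:640]; d=z['d'].astype(float)
    P=np.stack([(u-z['cx'])/z['f']*d,(v-z['cy'])/z['f']*d,d],-1); return P@z['T'][:3,:3].T+z['T'][:3,3]
E
python3 - <<'E'
from h import *
print(robot.state())
for n in('scene','top','wrist'): shot(n,n+'0'); print(cam(n))
E
```

```text
pics
{'clock': 0.0, 'joints': array([ 1.566,  0.359,  0.011, -0.   , -1.224, -0.288]), 'qd': array([-0.   , -0.   , -0.001,  0.002,  0.001, -0.001]), 'joint_torque': array([  0.001, -58.271,  29.305,   6.997,   0.007,  -0.   ]), 'tcp_pos': array([194.708, 645.821, 239.62 ]), 'eef_rot': array([[ 0.957, -0.289, -0.   ],
       [-0.289, -0.957, -0.002],
       [ 0.   ,  0.002, -1.   ]]), 'contact_force': array([ 0.   ,  0.375, -0.137]), 'wrist_torque': array([0.053, 0.049, 0.01 ]), 'grip_width': 1.0024996368614811}
(np.float64(522.4031755219977), 325.0235861740487, 241.1293592582069, array([[  -0.682,    0.461,   -0.568, 1280.437],
       [   0.732,    0.426,   -0.532,  701.57 ],
       [  -0.003,   -0.778,   -0.628,  946.432],
       [   0.   ,    0.   ,    0.   ,    1.   ]]))
(np.float64(584.1369321569955), 315.03235141883425, 239.77485010939873, array([[  -0.004,   -0.981,    0.196,  230.803],
       [  -1.   ,    0.005,    0.005,  -16.218],
       [  -0.005,   -0.196,   -0.981, 1510.416],
       [   0.   ,    0.   ,    0.   ,    1.   ]]))
(np.float64(337.7819991870603), 314.6407917896082, 235.8110650898363, array([[ -0.289,  -0.922,  -0.258, 263.571],
       [ -0.957,   0.278,   0.077, 624.624],
       [  0.001,   0.269,  -0.963, 383.491],
       [  0.   ,   0.   ,   0.   ,   1.   ]]))
```

View pics/top0.png

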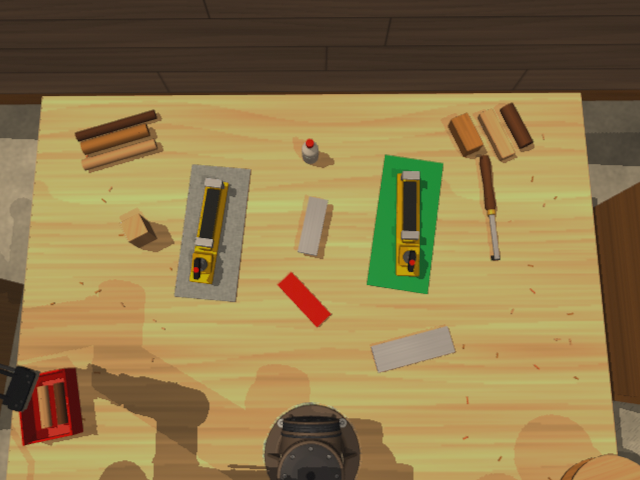

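View pics/scene0.png

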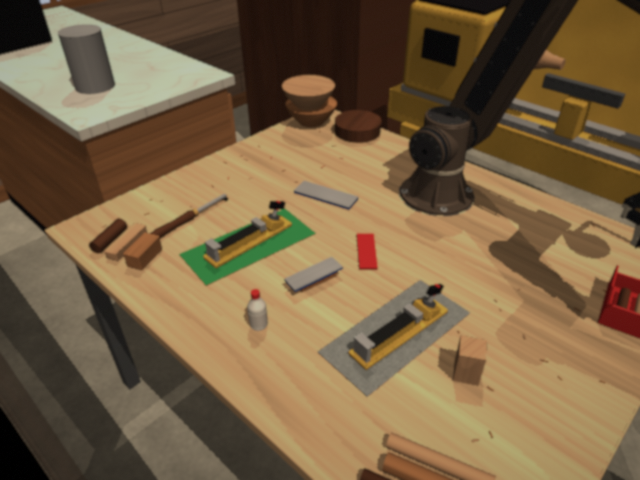

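View pics/wrist0.png

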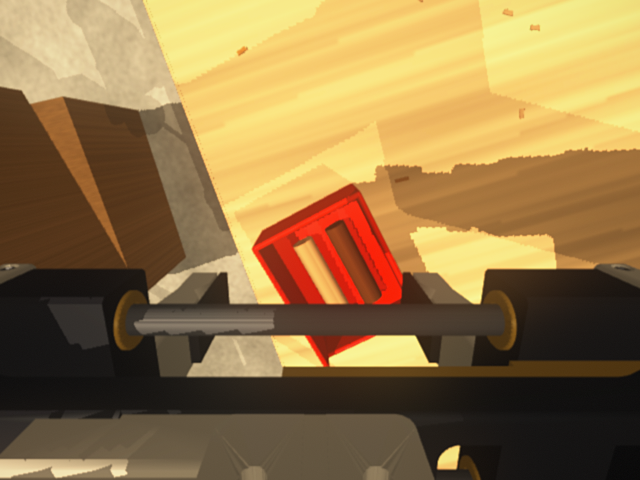

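The top view shows the green mat at (405,224) with its holder: lip at (411,175), knob at (410,260). The plate on its stand is at (313,226). The larger grey look-alike is at (413,348), the red one at (304,300), the bottle at (310,152) and the gouge near (489,205). Next I'll enlarge crops.

```bash
python3 - <<'E'
from h import *
z=load('top0');im=z['p'][:,:,::-1]
a=cv2.resize(im[150:300,360:450],None,fx=4,fy=4,interpolation=cv2.INTER_CUBIC)
b=cv2.resize(im[150:300,270:360],None,fx=4,fy=4,interpolation=cv2.INTER_CUBIC)
cv2.imwrite('pics/c1.png',np.hstack([a,b]))
P=cloud(z)
# plate by height
m=(P[...,2]>26)&(P[...,2]<42);m[:,:285]=0;m[:,340:]=0;m[:190]=0;m[265:]=0
q=P[m];print(len(q),q.mean(0),cv2.minAreaRect(q[:,:2].astype(np.float32)))
cc=im.astype(int);g=(cc[...,1]>cc[...,2]*2)&(cc[...,1]>cc[...,0]*1.5)
q=P[g&(P[...,2]<20)];print(len(q),cv2.minAreaRect(q[:,:2].astype(np.float32)),q[:,2].mean())
q=P[(P[...,2]>20)&(P[...,2]<150)]
for u,v in[(411,175),(404,238),(410,205),(408,260),(313,226)]:print(u,v,pt(z,u,v))
sel=np.zeros(P.shape[:2],bool);sel[165:280,390:428]=1
sel&=(P[...,2]>30)
q=P[sel];print(len(q),cv2.minAreaRect(q[:,:2].astype(np.float32)))
E
```

```text
1067 [564.032  -3.86   32.611] ((565.1345825195312, -4.094844818115234), (50.10939407348633, 152.20645141601562), 78.19959259033203)
5256 ((577.3436279296875, -248.41229248046875), (157.47695922851562, 357.9052734375), 80.86876678466797) 3.4252370792804836
411 175 [ 689.517 -258.323   61.31 ]
404 238 [ 525.288 -235.915   52.453]
410 205 [ 614.514 -255.967   42.23 ]
408 260 [ 470.234 -245.688   42.13 ]
313 226 [561.856  -4.321  34.618]
1508 ((445.63232421875, -190.60842895507812), (132.09292602539062, 537.4066772460938), 64.7408447265625)
```

View pics/c1.png

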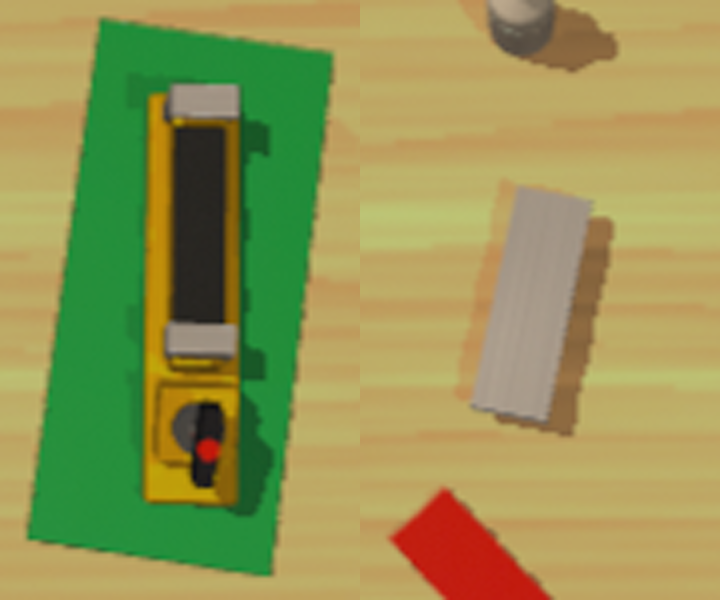

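```bash
cat >> h.py <<'E'
from scipy.spatial.transform import Rotation as Ro
def Rz(a): a=np.radians(a);return np.array([[np.cos(a),-np.sin(a),0],[np.sin(a),np.cos(a),0],[0,0,1]])
def down(yaw,lean=0): # tool z down, tool x at yaw
    x=Rz(yaw)@[1,0,0];z=np.array([0,0,-1.]);return np.stack([x,np.cross(z,x),z],1)
def delta(pos,R,st=None,P0=None,R0=None):
    st=st or robot.state();R0=np.array(st['eef_rot']) if R0 is None else R0;P0=st['tcp_pos'] if P0 is None else P0
    print('dpos',(R0.T@(np.array(pos)-P0)).round(1),'drot',Ro.from_matrix(R0.T@R).as_rotvec(degrees=True).round(2))
E
python3 - <<'E'
from h import *
P0=np.array([194.837,646.246,240.561])
delta([440,250,370],down(-90),P0=P0)
delta([640,-250,370],down(-178),P0=P0)
E
```

```text
dpos [ 349.1  308.8 -129. ] drot [ 0.06 -0.05 73.22]
dpos [ 685.   729.7 -128.4] drot [  0.01  -0.11 161.22]
```

```bash
R='{"delta_rot":[0,0,73],"delta_pos":[349,309,-129],"jaw":100}'; python3 -m inch '[{"delta_rot":[0,0,73],"delta_pos":[349,309,-129],"jaw":100},{"delta_rot":[0,0,73],"delta_pos":[349,309,-129],"jaw":100},{"delta_rot":[0,0,73],"delta_pos":[349,309,-129],"jaw":100},{"delta_rot":[0,0,73],"delta_pos":[349,309,-129],"jaw":100},{"delta_rot":[0,0,73],"delta_pos":[349,309,-129],"jaw":100},{"delta_rot":[0,0,73],"delta_pos":[349,309,-129],"jaw":100},{"delta_rot":[0,0,73],"delta_pos":[349,309,-129],"jaw":100},{"delta_rot":[0,0,73],"delta_pos":[349,309,-129],"jaw":100},{"delta_rot":[0,0,73],"delta_pos":[349,309,-129],"jaw":100},{"delta_rot":[0,0,73],"delta_pos":[349,309,-129],"jaw":100}]'; python3 -c "
from h import *
print(robot.state()['joints']);delta([640,-250,370],down(-178))"
```

```text
clock: 1.15
tcp_pos: [440.7, 247.2, 370.8]
eef_rot: [[0.0, -1.0, 0.001], [-1.0, -0.0, 0.001], [-0.001, -0.001, -1.0]]
contact_force: [0.4, 1.1, 1.0]
grip_width: 0.997
[ 0.901  0.013 -0.129  0.    -1.428 -0.901]
dpos [ 497.2 -199.2    0.6] drot [-0.01  0.08 88.01]
```

```bash
python3 -m inch '[{"delta_rot":[0,0,88],"delta_pos":[497,-199,0],"jaw":100},{"delta_rot":[0,0,88],"delta_pos":[497,-199,0],"jaw":100},{"delta_rot":[0,0,88],"delta_pos":[497,-199,0],"jaw":100},{"delta_rot":[0,0,88],"delta_pos":[497,-199,0],"jaw":100},{"delta_rot":[0,0,88],"delta_pos":[497,-199,0],"jaw":100},{"delta_rot":[0,0,88],"delta_pos":[497,-199,0],"jaw":100},{"delta_rot":[0,0,88],"delta_pos":[497,-199,0],"jaw":100},{"delta_rot":[0,0,88],"delta_pos":[497,-199,0],"jaw":100},{"delta_rot":[0,0,88],"delta_pos":[497,-199,0],"jaw":100},{"delta_rot":[0,0,88],"delta_pos":[497,-199,0],"jaw":100},{"delta_rot":[0,0,88],"delta_pos":[497,-199,0],"jaw":100},{"delta_rot":[0,0,88],"delta_pos":[497,-199,0],"jaw":100}]'; python3 -c "
from h import *
print(robot.state()['joints'],robot.state()['qd']);shot('wrist','w1')"
```

```text
clock: 2.35
tcp_pos: [641.2, -250.5, 366.8]
eef_rot: [[-0.999, -0.033, -0.004], [-0.033, 0.999, 0.0], [0.004, 0.0, -1.0]]
contact_force: [0.2, 0.7, 0.2]
grip_width: 0.998
[-0.09   0.339  0.263  0.    -1.498 -1.447] [ 0.056 -0.048 -0.049 -0.016  0.006 -0.007]
```

View pics/w1.png

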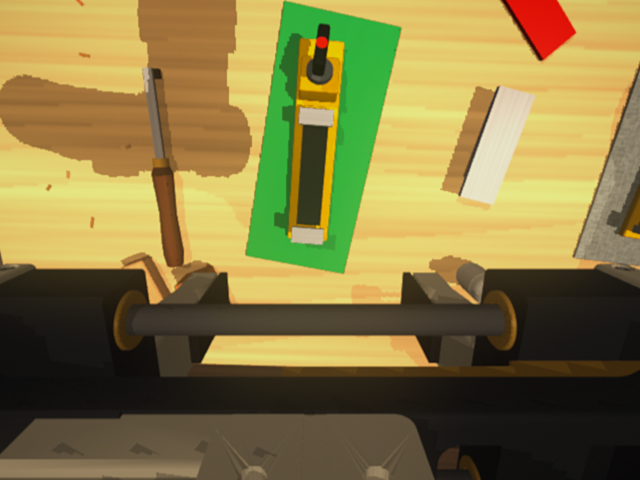

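The wrist view shows the holder whole: knob bar at (321,45), jaw at (316,117), bed between (313,128) and (310,225), lip at (307,236). The plate is at (497,145).

```bash
python3 - <<'E'
from h import *
z=load('w1');im=z['p'][:,:,::-1]
a=cv2.resize(im[0:140,260:420],None,fx=4.2,fy=4.2,interpolation=cv2.INTER_CUBIC)
cv2.imwrite('pics/c2.png',a)
a=cv2.resize(im[110:260,260:380],None,fx=4,fy=4,interpolation=cv2.INTER_CUBIC)
cv2.imwrite('pics/c3.png',a)
P=cloud(z)
R=(slice(0,260),slice(270,380));Q=P[R].reshape(-1,3);C=im[R].reshape(-1,3).astype(int)
for lo,hi,nm in[(60,68,'lip'),(52,59,'jaw'),(41,47,'bed')]:
    m=(Q[:,2]>lo)&(Q[:,2]<hi); q=Q[m]
    if nm!='bed': q=q[(q[:,0]>640) if nm=='lip' else (q[:,0]<560)&(q[:,0]>495)]
    else: q=Q[m&(C.max(1)<70)]
    print(nm,len(q),q.mean(0),q.min(0),q.max(0),cv2.minAreaRect(q[:,:2].astype(np.float32)))
R=(slice(80,210),slice(455,540));Q=P[R].reshape(-1,3)
q=Q[(Q[:,2]>28)&(Q[:,2]<40)];print('plate',len(q),q.mean(0),cv2.minAreaRect(q[:,:2].astype(np.float32)))
E
```

```text
lip 502 [ 690.689 -259.803   63.258] [ 679.194 -281.786   60.12 ] [ 702.506 -237.792   65.43 ] ((691.0501098632812, -259.9201354980469), (43.85187911987305, 22.321073532104492), 87.13521575927734)
jaw 571 [ 535.885 -253.032   55.344] [ 525.287 -274.505   52.822] [ 546.297 -230.917   58.232] ((535.8907470703125, -252.95712280273438), (43.925025939941406, 19.991395950317383), 87.27284240722656)
bed 2285 [ 608.131 -256.289   43.404] [ 467.567 -274.788   41.033] [ 679.879 -237.709   46.935] ((573.4300537109375, -254.6373748779297), (31.57113265991211, 212.59719848632812), 87.51339721679688)
plate 4305 [562.654  -5.071  32.437] ((565.7078857421875, -4.785697937011719), (51.98884201049805, 150.40673828125), 78.2245101928711)
```

View pics/c2.png

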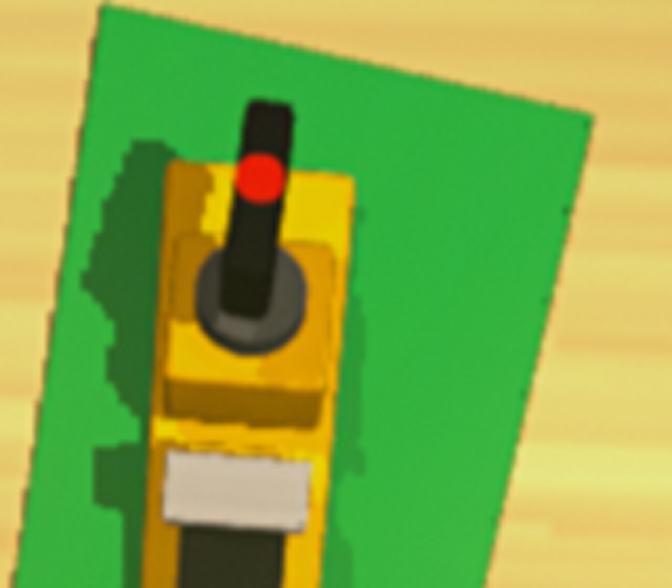

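View pics/c3.png

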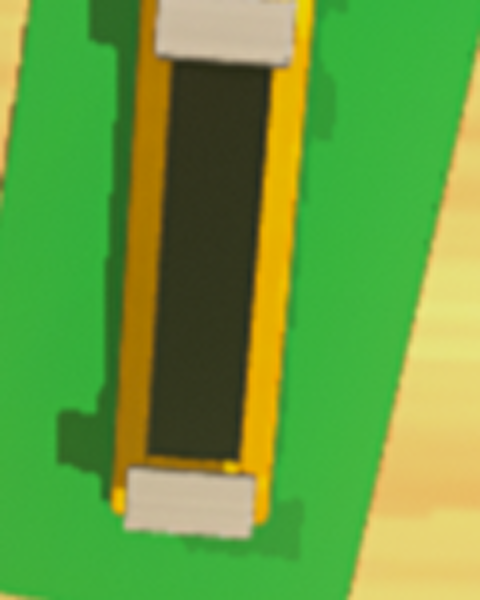

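```bash
python3 - <<'E'
from h import *
z=load('w1');im=z['p'][:,:,::-1].astype(int)
P=cloud(z);R=(slice(10,85),slice(300,345));Q=P[R].reshape(-1,3)
B=np.eye(3);B=Rz(-2.65);O=np.array([610.8,-256.5,44])
a=np.array([-np.sin(np.radians(25)),0,np.cos(np.radians(25))]);bx=np.array([a[2],0,-a[0]])
q=(Q-O)@B-[-147,0,33]
h=q@a;t=np.stack([q@bx,q[:,1]],1)
m=(h>6)&(h<18)&(abs(t).max(1)<45);print(m.sum(),t[m].mean(0),np.median(h[m]),cv2.minAreaRect(t[m].astype(np.float32)))
def kn(ang):
    A=B@np.stack([bx,[0,1,0],a],1)  # knob frame, x along bed, rotated by ang about axis
    K=A@Rz(ang); return np.stack([-K[:,0],K[:,1],-K[:,2]],1)
K=O+B@np.array([-147,0,33]);print(K)
print(kn(0))
for d in(120,0): delta(K+B@a*d,kn(0))
E
```

```text
526 [ 2.812 -0.075] 11.340709086204141 ((1.1177330017089844, -0.16286277770996094), (13.987968444824219, 51.74087142944336), 86.36244201660156)
[ 463.957 -249.703   77.   ]
[[-0.905  0.046  0.422]
 [ 0.042  0.999 -0.02 ]
 [-0.423  0.    -0.906]]
dpos [226.8   9.3 182.3] drot [  1.05 -25.16   4.61]
dpos [175.9   5.1 290.9] drot [  1.05 -25.16   4.61]
```

```bash
cat >> h.py <<'E'
B=Rz(-2.65);O=np.array([610.8,-256.5,44.])
ka=np.array([-np.sin(np.radians(25)),0,np.cos(np.radians(25))]);kbx=np.array([ka[2],0,-ka[0]])
def kn(ang):
    A=B@np.stack([kbx,[0,1,0],ka],1)@Rz(ang); return np.stack([-A[:,0],A[:,1],-A[:,2]],1)
K=O+B@np.array([-147,0,33])
E
python3 -c "
from h import *
delta(K+B@ka*80,kn(-3.6))"
```

```text
dpos [209.8   7.9 218.5] drot [  0.26 -25.19   8.15]
```

```bash
python3 -m inch '[{"delta_rot":[0.3,-25.2,8.2],"delta_pos":[210,8,218],"jaw":55},{"delta_rot":[0.3,-25.2,8.2],"delta_pos":[210,8,218],"jaw":55},{"delta_rot":[0.3,-25.2,8.2],"delta_pos":[210,8,218],"jaw":55},{"delta_rot":[0.3,-25.2,8.2],"delta_pos":[210,8,218],"jaw":55},{"delta_rot":[0.3,-25.2,8.2],"delta_pos":[210,8,218],"jaw":55},{"delta_rot":[0.3,-25.2,8.2],"delta_pos":[210,8,218],"jaw":55},{"delta_rot":[0.3,-25.2,8.2],"delta_pos":[210,8,218],"jaw":55},{"delta_rot":[0.3,-25.2,8.2],"delta_pos":[210,8,218],"jaw":55},{"delta_rot":[0.3,-25.2,8.2],"delta_pos":[210,8,218],"jaw":55}]' 20; python3 -c "
from h import *
print(robot.state()['joints'],robot.state()['qd']);shot('wrist','w2');delta(K,kn(-3.6))"
```

```text
clock: 3.3
tcp_pos: [430.7, -246.3, 152.2]
eef_rot: [[-0.899, 0.099, 0.426], [0.101, 0.995, -0.019], [-0.426, 0.026, -0.905]]
contact_force: [0.2, -0.4, 0.1]
grip_width: 0.55
[-0.166 -0.044 -0.749 -0.123 -0.431 -1.409] [ 0.     0.01   0.041  0.01  -0.002 -0.001]
dpos [ 3.1 -1.9 82.4] drot [0.03 0.3  0.22]
```

View pics/w2.png

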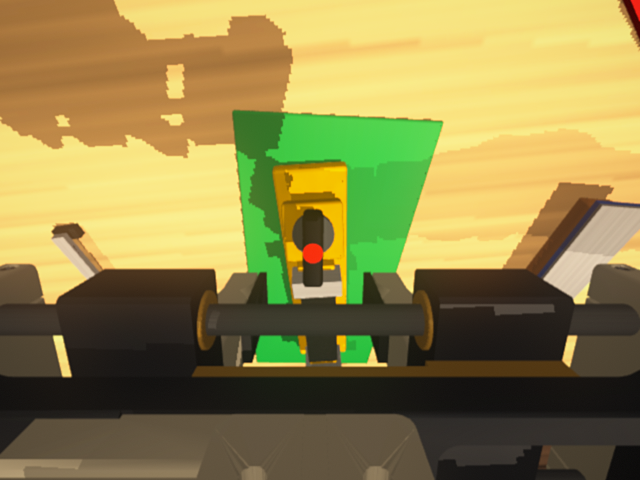

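```bash
python3 -m inch '[{"delta_rot":[0,0.3,0],"delta_pos":[2.5,-1.5,40],"jaw":55},{"delta_rot":[0,0.3,0],"delta_pos":[3,-2,70],"jaw":55},{"delta_rot":[0,0.3,0],"delta_pos":[3,-2,81],"jaw":55},{"delta_rot":[0,0.3,0],"delta_pos":[3,-2,81],"jaw":55}]'; python3 -c "
from h import *
print(robot.state()['joints'],robot.state()['wrist_torque']);delta(K,kn(-3.6))"
```

```text
clock: 3.75
tcp_pos: [462.9, -249.7, 76.1]
eef_rot: [[-0.903, 0.1, 0.418], [0.102, 0.995, -0.018], [-0.418, 0.026, -0.908]]
contact_force: [-0.4, 0.5, 0.4]
grip_width: 0.549
[-0.169  0.148 -0.748 -0.212 -0.251 -1.314] [ 0.069  1.238 -0.009]
dpos [-1.4  0.1 -0.4] drot [ 0.05 -0.25  0.17]
```

```bash
python3 -m inch '[{"delta_rot":[0,0,0],"delta_pos":[-1,0,0],"jaw":0},{"delta_rot":[0,0,0],"delta_pos":[-1,0,0],"jaw":0},{"delta_rot":[0,0,0],"delta_pos":[-1,0,0],"jaw":0},{"delta_rot":[0,0,0],"delta_pos":[-1,0,0],"jaw":0},{"delta_rot":[0,0,0],"delta_pos":[-1,0,0],"jaw":0}]' 25; python3 -c "
from h import *
s=robot.state();print(s['joints'],s['wrist_torque'],np.array(s['eef_rot']).T@s['wrist_torque']);delta(K,kn(-3.6))"
```

```text
clock: 4.25
tcp_pos: [463.1, -249.8, 78.0]
eef_rot: [[-0.901, 0.101, 0.421], [0.102, 0.995, -0.019], [-0.421, 0.026, -0.907]]
contact_force: [-1.1, 32.7, 16.1]
grip_width: 0.158
[-0.169  0.144 -0.748 -0.211 -0.252 -1.316] [10.901 -0.794  5.005] [-12.013   0.438   0.069]
dpos [-0.3  0.1  1.3] drot [ 0.04 -0.07  0.13]
```

```bash
python3 -m inch '[{"delta_rot":[0,0,0],"delta_pos":[0,0.7,-0.5],"jaw":0},{"delta_rot":[0,0,0],"delta_pos":[0,0.7,-0.5],"jaw":0}]' 25; python3 -c "
from h import *
s=robot.state();print(s['contact_force'],np.array(s['eef_rot']).T@s['wrist_torque'])"
```

```text
clock: 4.45
tcp_pos: [463.2, -249.2, 78.1]
eef_rot: [[-0.902, 0.1, 0.421], [0.102, 0.995, -0.019], [-0.421, 0.026, -0.907]]
contact_force: [1.0, 3.5, 0.4]
grip_width: 0.159
[1.032 3.519 0.403] [-1.214  0.845  0.098]
```

```bash
python3 -m inch '[{"delta_rot":[0,0,3],"delta_pos":[0,0,0],"jaw":0},{"delta_rot":[0,0,6],"delta_pos":[0,0,0],"jaw":0},{"delta_rot":[0,0,8],"delta_pos":[0,0,0],"jaw":0}]'; python3 -c "
from h import *
s=robot.state();print(s['joints'],s['contact_force'],np.array(s['eef_rot']).T@s['wrist_torque']);delta(K,kn(-3.6))"
```

```text
clock: 4.75
tcp_pos: [463.2, -249.1, 78.2]
eef_rot: [[-0.878, 0.226, 0.421], [0.241, 0.97, -0.019], [-0.413, 0.085, -0.907]]
contact_force: [0.7, 6.9, 1.1]
grip_width: 0.157
[-0.166  0.143 -0.75  -0.208 -0.251 -1.462] [0.723 6.922 1.11 ] [-2.104  1.157 -0.113]
dpos [-0.3 -0.6  1.4] drot [ 0.04 -0.09 -7.95]
```

```bash
python3 -m inch '[{"delta_rot":[0,0,6],"delta_pos":[0,0.1,0],"jaw":0},{"delta_rot":[0,0,12],"delta_pos":[0,0.1,0],"jaw":0},{"delta_rot":[0,0,18],"delta_pos":[0,0.1,0],"jaw":0},{"delta_rot":[0,0,24],"delta_pos":[0,0.1,0],"jaw":0},{"delta_rot":[0,0,24],"delta_pos":[0,0.1,0],"jaw":0}]'; python3 -c "
from h import *
s=robot.state();print(s['joints'],s['contact_force'],np.array(s['eef_rot']).T@s['wrist_torque']);delta(K,kn(-3.6))
z=load('w1')
p,d=shot('top','t1');cv2.imwrite('pics/t1c.png',cv2.resize(p[150:290,360:460,::-1],None,fx=4,fy=4,interpolation=cv2.INTER_CUBIC))"
```

```text
clock: 5.25
tcp_pos: [463.4, -248.5, 78.2]
eef_rot: [[-0.71, 0.565, 0.421], [0.616, 0.787, -0.018], [-0.342, 0.247, -0.907]]
contact_force: [1.5, 10.3, 2.6]
grip_width: 0.154
[-0.165  0.143 -0.75  -0.208 -0.251 -1.884] [ 1.484 10.255  2.554] [-2.842  2.491  0.086]
dpos [-0.7 -0.9  1.4] drot [  0.05  -0.1  -32.05]
```

View pics/t1c.png

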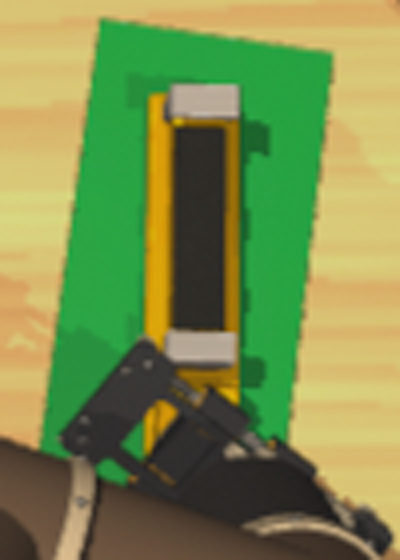

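The jaw edge has moved from row 323 to row 331 of the crop, so it is opening: clockwise loosens. Continuing.

```bash
python3 -m inch '[{"delta_rot":[0,0,7],"delta_pos":[0.1,0.2,0],"jaw":0},{"delta_rot":[0,0,14],"delta_pos":[0.1,0.2,0],"jaw":0},{"delta_rot":[0,0,21],"delta_pos":[0.1,0.2,0],"jaw":0},{"delta_rot":[0,0,28],"delta_pos":[0.1,0.2,0],"jaw":0},{"delta_rot":[0,0,35],"delta_pos":[0.1,0.2,0],"jaw":0},{"delta_rot":[0,0,42],"delta_pos":[0.1,0.2,0],"jaw":0},{"delta_rot":[0,0,48],"delta_pos":[0.1,0.2,0],"jaw":0},{"delta_rot":[0,0,51],"delta_pos":[0.1,0.2,0],"jaw":0},{"delta_rot":[0,0,51],"delta_pos":[0.1,0.2,0],"jaw":0}]'; python3 -c "
from h import *
s=robot.state();print(s['joints'],s['contact_force'],np.array(s['eef_rot']).T@s['wrist_torque']);delta(K,kn(-3.6))"
```

```text
clock: 6.2
tcp_pos: [464.5, -248.1, 78.8]
eef_rot: [[-0.01, 0.906, 0.422], [1.0, 0.02, -0.018], [-0.025, 0.422, -0.906]]
contact_force: [4.2, 14.6, 2.8]
grip_width: 0.162
[-0.163  0.143 -0.749 -0.207 -0.25  -2.773] [ 4.178 14.618  2.813] [-0.652  5.263 -0.358]
dpos [-1.6 -1.3  1.4] drot [  0.07  -0.06 -82.86]
```

```bash
python3 -m inch '[{"delta_rot":[0,0,2],"delta_pos":[0.2,0,0],"jaw":0},{"delta_rot":[0,0,4],"delta_pos":[0.2,0,0],"jaw":0},{"delta_rot":[0,0,4],"delta_pos":[0.2,0,0],"jaw":0}]'; python3 -c "
from h import *
s=robot.state();print(s['joints'],s['contact_force'],np.array(s['eef_rot']).T@s['wrist_torque']);delta(K,kn(-3.6))"
```

```text
clock: 6.5
tcp_pos: [464.5, -248.3, 78.8]
eef_rot: [[0.052, 0.905, 0.422], [0.999, -0.049, -0.019], [0.004, 0.423, -0.906]]
contact_force: [4.0, 9.0, 2.4]
grip_width: 0.17
[-0.163  0.143 -0.75  -0.205 -0.249 -2.843] [3.986 8.969 2.392] [-0.137  3.419 -0.718]
dpos [-1.4 -1.2  1.4] drot [  0.05  -0.03 -86.78]
```

The torque rises and the fingers spread slightly at the end, so the stop is reached. Releasing and backing off.

```bash
python3 -m inch '[{"delta_rot":[0,0,-2],"delta_pos":[0,0,0],"jaw":55},{"delta_rot":[0,0,-2],"delta_pos":[0,0,0],"jaw":55},{"delta_rot":[0,0,-2],"delta_pos":[0,0,0],"jaw":55},{"delta_rot":[0,0,-2],"delta_pos":[0,0,-40],"jaw":55},{"delta_rot":[0,0,-2],"delta_pos":[0,0,-80],"jaw":55},{"delta_rot":[0,0,-2],"delta_pos":[0,0,-120],"jaw":100},{"delta_rot":[0,0,-2],"delta_pos":[0,0,-140],"jaw":100}]'; python3 -c "
from h import *
s=robot.state();print(s['joints'],s['contact_force'])
P0=s['tcp_pos']
yaw=180-11.8
delta([520,-150,330],down(yaw-360))
delta([565,-4.5,330],down(yaw-360))"
```

```text
clock: 7.2
tcp_pos: [403.5, -246.6, 207.9]
eef_rot: [[0.023, 0.906, 0.423], [1.0, -0.016, -0.02], [-0.012, 0.424, -0.906]]
contact_force: [0.1, -0.9, -0.3]
grip_width: 0.674
[-0.179 -0.167 -0.706 -0.099 -0.599 -2.913] [ 0.142 -0.882 -0.345]
dpos [ 97.8 155.7 -63.2] drot [ 20.42  17.91 -78.  ]
dpos [244.3 194.2 -47.1] drot [ 20.42  17.91 -78.  ]
```

```bash
python3 -c "
from h import *
delta([630,-18,270],down(168.2-360))"; python3 -m inch '[{"delta_rot":[0,0,0],"delta_pos":[20,20,-40],"jaw":100},{"delta_rot":[20.4,17.9,-78],"delta_pos":[60,100,-60],"jaw":100},{"delta_rot":[20.4,17.9,-78],"delta_pos":[230,229,36],"jaw":100},{"delta_rot":[20.4,17.9,-78],"delta_pos":[230,229,36],"jaw":100},{"delta_rot":[20.4,17.9,-78],"delta_pos":[230,229,36],"jaw":100},{"delta_rot":[20.4,17.9,-78],"delta_pos":[230,229,36],"jaw":100},{"delta_rot":[20.4,17.9,-78],"delta_pos":[230,229,36],"jaw":100},{"delta_rot":[20.4,17.9,-78],"delta_pos":[230,229,36],"jaw":100},{"delta_rot":[20.4,17.9,-78],"delta_pos":[230,229,36],"jaw":100},{"delta_rot":[20.4,17.9,-78],"delta_pos":[230,229,36],"jaw":100},{"delta_rot":[20.4,17.9,-78],"delta_pos":[230,229,36],"jaw":100},{"delta_rot":[20.4,17.9,-78],"delta_pos":[230,229,36],"jaw":100}]'; python3 -c "
from h import *
s=robot.state();print(s['joints'],s['qd'])
delta([630,-18,270],down(168.2-360))
shot('wrist','w3')
p,d=shot('top','t2');cv2.imwrite('pics/t2c.png',cv2.resize(p[150:290,360:460,::-1],None,fx=4,fy=4,interpolation=cv2.INTER_CUBIC))"
```

```text
dpos [232.9 227.9  35. ] drot [ 20.42  17.91 -78.  ]
clock: 8.4
tcp_pos: [632.2, -20.2, 264.8]
eef_rot: [[-0.979, 0.203, -0.005], [0.203, 0.979, 0.0], [0.005, -0.001, -1.0]]
contact_force: [0.1, -0.4, 0.1]
grip_width: 1.001
[ 0.275  0.279 -0.046 -0.002 -1.251 -2.05 ] [-0.007 -0.029 -0.023 -0.015  0.034 -0.091]
dpos [ 2.7  1.7 -5.2] drot [-0.05 -0.29  0.1 ]
```

View pics/t2c.png

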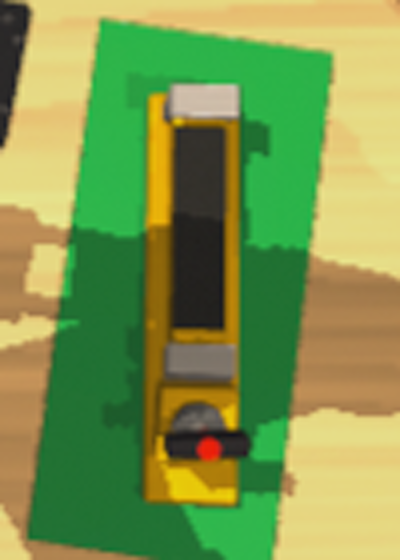

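View pics/w3.png

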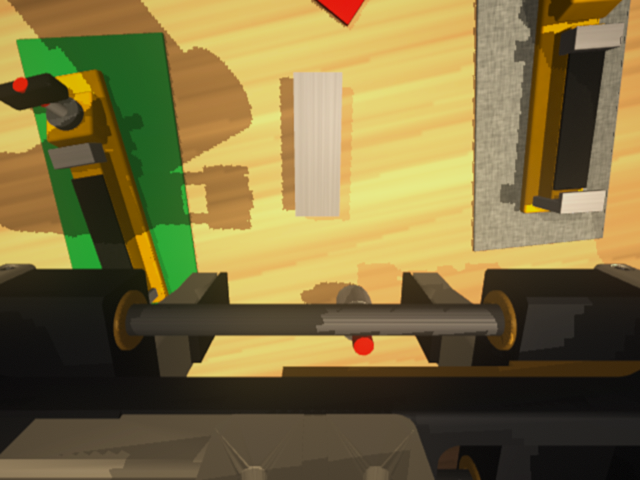

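The jaw is back by about 14 mm, so it is fully open, and the bar now lies across. The plate is at (318,143), with the bottle beyond it.

```bash
python3 - <<'E'
from h import *
z=load('w3');P=cloud(z)
Q=P[60:225,285:350].reshape(-1,3)
q=Q[(Q[:,2]>29)&(Q[:,2]<40)];r=cv2.minAreaRect(q[:,:2].astype(np.float32));print('plate',len(q),q.mean(0),r,cv2.boxPoints(r))
top=(31,)
for n,a in(('TL',(295,72)),('TR',(341,73)),('BR',(340,216)),('BL',(295,216))):print(n,pt(z,*a,33))
E
```

```text
plate 6666 [561.966  -3.753  32.394] ((565.91015625, -4.564815521240234), (50.15760040283203, 149.4001007080078), 78.15925598144531) [[487.654 -13.782]
 [633.875 -44.438]
 [644.167   4.652]
 [497.946  35.308]]
TL [488.582 -11.632  33.   ]
TR [499.009  34.07   33.   ]
BR [644.976   5.781  33.   ]
BL [634.62  -44.226  33.   ]
```

```bash
python3 -c "
from h import *
delta([565.9,-4.6,90],down(168.16-360));delta([565.9,-4.6,24],down(168.16-360))"
```

```text
dpos [ 67.2   1.8 175.7] drot [ 0.04 -0.19 -0.09]
dpos [ 67.    1.7 241.7] drot [ 0.04 -0.19 -0.09]
```

```bash
python3 -m inch '[{"delta_rot":[0,-0.2,-0.1],"delta_pos":[67,2,175],"jaw":100},{"delta_rot":[0,-0.2,-0.1],"delta_pos":[67,2,175],"jaw":100},{"delta_rot":[0,-0.2,-0.1],"delta_pos":[67,2,175],"jaw":100},{"delta_rot":[0,-0.2,-0.1],"delta_pos":[67,2,175],"jaw":100},{"delta_rot":[0,-0.2,-0.1],"delta_pos":[67,2,175],"jaw":100}]'; python3 -c "
from h import *
s=robot.state();print(s['joints'],s['contact_force'])
delta([565.9,-4.6,24],down(168.16-360))"
```

```text
clock: 9.0
tcp_pos: [561.3, -5.7, 87.3]
eef_rot: [[-0.979, 0.205, -0.007], [0.205, 0.979, -0.001], [0.007, -0.002, -1.0]]
contact_force: [-0.5, -0.2, 0.7]
grip_width: 1.005
[ 0.338  0.326 -0.428 -0.002 -0.825 -2.114] [-0.492 -0.249  0.724]
dpos [-4.8  2.2 63.3] drot [-0.14 -0.4  -0.  ]
```

```bash
python3 -m inch '[{"delta_rot":[0,-0.4,0],"delta_pos":[-5,1.5,30],"jaw":100},{"delta_rot":[0,-0.4,0],"delta_pos":[-5,1.5,55],"jaw":100},{"delta_rot":[0,-0.4,0],"delta_pos":[-5,1.5,62],"jaw":100},{"delta_rot":[0,-0.4,0],"delta_pos":[-5,1.5,62],"jaw":100},{"delta_rot":[0,-0.4,0],"delta_pos":[-5,1.5,62],"jaw":100}]'; python3 -c "
from h import *
s=robot.state();print(s['joints'],s['contact_force'])
delta([565.9,-4.6,24],down(168.16-360))"
```

```text
clock: 9.5
tcp_pos: [572.9, -4.1, 31.0]
eef_rot: [[-0.979, 0.202, 0.01], [0.202, 0.979, -0.001], [-0.01, 0.001, -1.0]]
contact_force: [-0.5, 0.3, 0.3]
grip_width: 0.999
[ 0.337  0.408 -0.469  0.006 -0.684 -2.116] [-0.548  0.296  0.263]
dpos [ 6.8 -1.9  6.9] drot [0.07 0.56 0.17]
```

```bash
python3 -m inch '[{"delta_rot":[0,0,0],"delta_pos":[0,0,0],"jaw":100},{"delta_rot":[0,0,0],"delta_pos":[0,0,0],"jaw":100}]'; python3 -c "
from h import *
s=robot.state();print(s['joints'],s['contact_force'],s['qd'])
delta([565.9,-4.6,24],down(168.16-360))"
```

```text
clock: 9.7
tcp_pos: [572.3, -4.0, 30.5]
eef_rot: [[-0.979, 0.202, 0.009], [0.202, 0.979, -0.001], [-0.009, 0.001, -1.0]]
contact_force: [-0.5, -0.3, 0.5]
grip_width: 1.0
[ 0.337  0.409 -0.471  0.006 -0.683 -2.116] [-0.549 -0.299  0.467] [ 0.002  0.004 -0.006 -0.002  0.003  0.   ]
dpos [ 6.2 -1.9  6.4] drot [0.08 0.53 0.19]
```

```bash
python3 -m inch '[{"delta_rot":[0,0.5,0.2],"delta_pos":[6.2,-1.9,6],"jaw":100},{"delta_rot":[0,0.5,0.2],"delta_pos":[6.2,-1.9,6],"jaw":100},{"delta_rot":[0,0.5,0.2],"delta_pos":[6.2,-1.9,6],"jaw":100},{"delta_rot":[0,0.5,0.2],"delta_pos":[6.2,-1.9,6],"jaw":100}]'; python3 -c "
from h import *
s=robot.state();print(s['joints'],s['contact_force'],s['qd'])
delta([565.9,-4.6,24],down(168.16-360))"
```

```text
clock: 10.1
tcp_pos: [565.1, -4.8, 23.2]
eef_rot: [[-0.979, 0.205, -0.001], [0.205, 0.979, 0.001], [0.001, 0.0, -1.0]]
contact_force: [1.1, 0.3, 1.0]
grip_width: 1.001
[ 0.337  0.415 -0.481 -0.001 -0.676 -2.113] [1.102 0.347 1.   ] [-0.    -0.     0.002 -0.     0.     0.   ]
dpos [-0.7  0.3 -0.8] drot [ 0.01 -0.07  0.01]
```

```bash
python3 -m inch '[{"delta_rot":[0,0,0],"delta_pos":[0,0,0],"jaw":45},{"delta_rot":[0,0,0],"delta_pos":[0,0,0],"jaw":45},{"delta_rot":[0,0,0],"delta_pos":[0,0,0],"jaw":45},{"delta_rot":[0,0,0],"delta_pos":[0,0,0],"jaw":45},{"delta_rot":[0,0,0],"delta_pos":[0,0,0],"jaw":45},{"delta_rot":[0,0,0],"delta_pos":[0,0,0],"jaw":45}]' 35; python3 -c "
from h import *
s=robot.state();print(s['joints'],s['contact_force'],s['qd'],s['grip_width'])"
```

```text
clock: 10.7
tcp_pos: [565.1, -4.7, 23.2]
eef_rot: [[-0.979, 0.205, -0.001], [0.205, 0.979, 0.001], [0.001, 0.0, -1.0]]
contact_force: [0.0, 0.2, -0.4]
grip_width: 0.567
[ 0.337  0.415 -0.481 -0.002 -0.676 -2.113] [ 0.041  0.163 -0.445] [ 0.    -0.001  0.001  0.001 -0.002 -0.001] 0.566727340016985
```

```bash
cat >> h.py <<'E'
POFF=np.array([-0.8,0,-1.8])
def place(xe,ze,t,ye=0,settle=None):
    t=np.radians(t);px=np.array([np.cos(t),0,-np.sin(t)]);pz=np.array([np.sin(t),0,np.cos(t)])
    R=np.stack([-px,[0,1,0],-pz],1);c=np.array([xe,ye,ze])-75*px
    R=B@R; return O+B@c-R@POFF, R
def ends():
    s=robot.state();R=np.array(s['eef_rot']);c=s['tcp_pos']+R@POFF
    px=-R[:,0];f=lambda p:B.T@(p-O)
    print('end',f(c+75*px),'other',f(c-75*px),'c',f(c),'tilt',np.degrees(np.arcsin(-px[2])),'yaw',np.degrees(np.arctan2((B.T@px)[1],(B.T@px)[0])),'roll',np.degrees(np.arcsin(R[2,1])),'F',s['contact_force'],'T',s['wrist_torque'],'w',s['grip_width'],'qd',abs(s['qd']).max())
E
python3 -c "
from h import *
delta([565,-5,150],down(168.16-360))
s=robot.state()
p,R=place(35,70,13.5);print(p);delta(p,R)"
```

```text
dpos [   0.2   -0.2 -126.8] drot [ 0.03 -0.07 -0.  ]
[ 571.716 -254.691  129.945]
dpos [ -57.6 -243.2 -106.9] drot [ 1.12 13.41 -9.15]
```

```bash
python3 -m inch '[{"delta_rot":[0,0,0],"delta_pos":[0,0,-20],"jaw":45},{"delta_rot":[0,0,0],"delta_pos":[0,0,-50],"jaw":45},{"delta_rot":[0,0,0],"delta_pos":[0,0,-85],"jaw":45},{"delta_rot":[0,0,0],"delta_pos":[0,-10,-115],"jaw":45},{"delta_rot":[0.1,1.5,-1],"delta_pos":[-6,-35,-125],"jaw":45},{"delta_rot":[0.3,3,-2],"delta_pos":[-14,-65,-125],"jaw":45},{"delta_rot":[0.4,5,-3.5],"delta_pos":[-22,-100,-125],"jaw":45},{"delta_rot":[0.6,7,-5],"delta_pos":[-32,-135,-125],"jaw":45},{"delta_rot":[0.8,9,-6.5],"delta_pos":[-42,-170,-120],"jaw":45},{"delta_rot":[1,11,-7.5],"delta_pos":[-50,-205,-115],"jaw":45},{"delta_rot":[1.1,12.5,-8.5],"delta_pos":[-56,-230,-110],"jaw":45},{"delta_rot":[1.1,13.4,-9.15],"delta_pos":[-58,-243,-107],"jaw":45}]'; python3 -c "
from h import *
ends()"
python3 -m inch '[{"delta_rot":[0,0,0],"delta_pos":[0,0,0],"jaw":45},{"delta_rot":[0,0,0],"delta_pos":[0,0,0],"jaw":45}]'
python3 -c "
from h import *
ends();p,R=place(35,30,13.5);delta(p,R)
shot('scene','s1');p,d=shot('wrist','w4')"
```

```text
clock: 11.9
tcp_pos: [571.3, -256.5, 128.3]
eef_rot: [[-0.971, 0.048, -0.236], [0.046, 0.999, 0.012], [0.237, 0.001, -0.972]]
contact_force: [-0.3, 0.4, -2.9]
grip_width: 0.562
end [34.658 -1.943 68.1  ] other [-111.083   -1.762  103.59 ] c [-38.212  -1.852  85.845] tilt 13.68596930781894 yaw -0.07108382374472899 roll 0.04169498182116808 F [-0.312  0.421 -2.914] T [ 0.041 -1.157  0.027] w 0.562243507146304 qd 0.25785208952144223
clock: 12.1
tcp_pos: [571.8, -254.2, 129.4]
eef_rot: [[-0.971, 0.047, -0.234], [0.046, 0.999, 0.012], [0.234, 0.001, -0.972]]
contact_force: [-0.3, 0.2, -2.2]
grip_width: 0.564
end [35.032  0.459 69.452] other [-110.801    0.55   104.562] c [-37.884   0.504  87.007] tilt 13.536617369731525 yaw -0.03599169676858548 roll 0.032268096893990524 F [-0.324  0.208 -2.228] T [ 0.07  -1.191 -0.056] w 0.5637378178316776 qd 0.021032988114049245
dpos [-9.2 -0.5 38.4] drot [ 0.04 -0.04 -0.04]
```

View pics/w4.png

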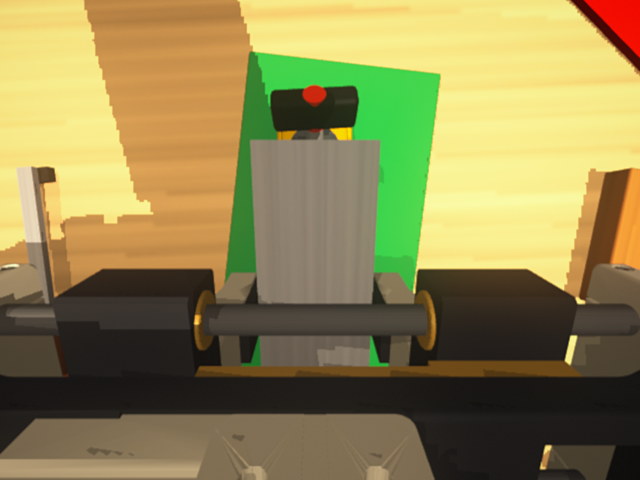

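View pics/s1.png

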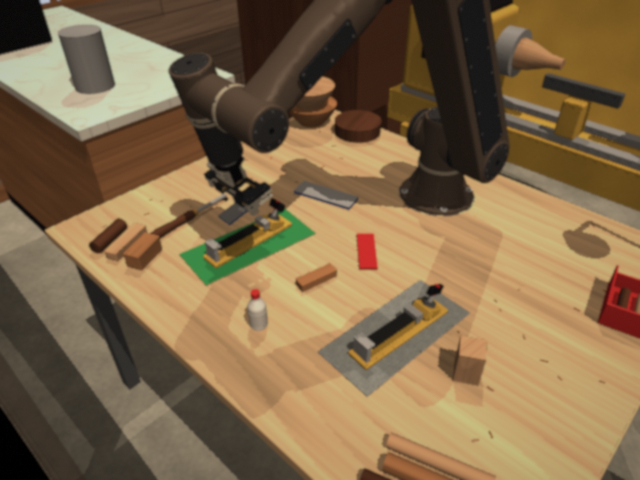

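The plate is gripped at mid-length, centred at about (316,250) in the wrist image, with the knob bar clear of it. I'll check the plate's pose against the model.

```bash
python3 - <<'E'
from h import *
z=load('w4');P=cloud(z)
Q=P[136:262,246:386].reshape(-1,3);q=(Q-O)@B
p,R=place(35,69.5,13.5);
s=robot.state();Rt=np.array(s['eef_rot']);t=(Q-s['tcp_pos'])@Rt
m=(abs(t[:,2]+9.8)<8)&(abs(t[:,1])<32);t=t[m]
print(m.sum(),t.min(0),t.max(0));A=np.c_[t[:,:2],np.ones(len(t))];c=np.linalg.lstsq(A,t[:,2],rcond=None)[0];print(c)
print(cv2.minAreaRect(t[:,:2].astype(np.float32)))
for x in (5,20,40,60,70):
  w=t[abs(t[:,0]-x)<2];print(x,np.percentile(w[:,1],[0.5,50,99.5]),w[:,2].mean())
E
```

```text
15135 [ 23.566 -25.85  -11.015] [73.374 24.538 -6.156]
[-0.    -0.001 -8.684]
((48.47507858276367, -0.6538639068603516), (49.796241760253906, 50.3622932434082), 0.04512885585427284)Traceback (most recent call last):
  File "<stdin>", line 10, in <module>
    return _quantile_unchecked(
        a, q, axis, out, overwrite_input, method, keepdims, weights)
    return _ureduce(a,
                    func=_quantile_ureduce_func,
    ...<5 lines>...
                    overwrite_input=overwrite_input,
                    method=method)
    r = func(a, **kwargs)
    result = _quantile(arr,
                       quantiles=q,
    ...<2 lines>...
                       out=out,
                       weights=wgt)
    slices_having_nans = np.isnan(arr[-1, ...])
                                  ~~~^^^^^^^^^
IndexError: index -1 is out of bounds for axis 0 with size 0
```

```bash
python3 - <<'E'
from h import *
for a in((40,12),(60,6),(68,3.5),(75,2)):
  print(a);delta(*place(*a,13.5))
E
```

```text
(40, 12)
dpos [-18.   -1.1  55.7] drot [0.01 0.04 0.04]
(60, 6)
dpos [-38.9  -1.1  56.9] drot [0.01 0.04 0.04]
(68, 3.5)
dpos [-47.2  -1.1  57.5] drot [0.01 0.04 0.04]
(75, 2)
dpos [-54.4  -1.1  57.3] drot [0.01 0.04 0.04]
```

```bash
python3 -m inch '[{"delta_rot":[0,0,0],"delta_pos":[-6,-0.5,18],"jaw":45},{"delta_rot":[0,0,0],"delta_pos":[-12,-1,38],"jaw":45},{"delta_rot":[0,0,0],"delta_pos":[-18,-1,52],"jaw":45},{"delta_rot":[0,0,0],"delta_pos":[-18,-1,55],"jaw":45},{"delta_rot":[0,0,0],"delta_pos":[-18,-1,55.5],"jaw":45},{"delta_rot":[0,0,0],"delta_pos":[-18,-1,55.5],"jaw":45}]'
python3 - <<'E'
from h import *
ends()
for a in((60,6),(68,3.5),(75,2)):
  print(a);delta(*place(*a,13.5))
shot('scene','s2');z=load('s2');cv2.imwrite('pics/s2c.png',cv2.resize(z['p'][170:290,170:330,::-1],None,fx=5,fy=5,interpolation=cv2.INTER_CUBIC))
E
```

```text
clock: 12.8
tcp_pos: [577.1, -255.7, 72.7]
eef_rot: [[-0.972, 0.046, -0.232], [0.044, 0.999, 0.01], [0.232, -0.0, -0.973]]
contact_force: [-0.2, -0.4, -2.6]
grip_width: 0.567
end [40.434 -0.749 12.854] other [-105.459   -0.822   47.716] c [-32.512  -0.785  30.285] tilt 13.439069885593245 yaw 0.028564657340513295 roll -0.011795136609538778 F [-0.227 -0.383 -2.589] T [-0.076 -1.136 -0.017] w 0.5673023690155505 qd 0.008236672333288677
(60, 6)
dpos [-20.6   0.8   2. ] drot [-0.02  0.06  0.03]
(68, 3.5)
dpos [-29.    0.8   2.6] drot [-0.02  0.06  0.03]
(75, 2)
dpos [-36.1   0.8   2.4] drot [-0.02  0.06  0.03]
```

View pics/s2c.png

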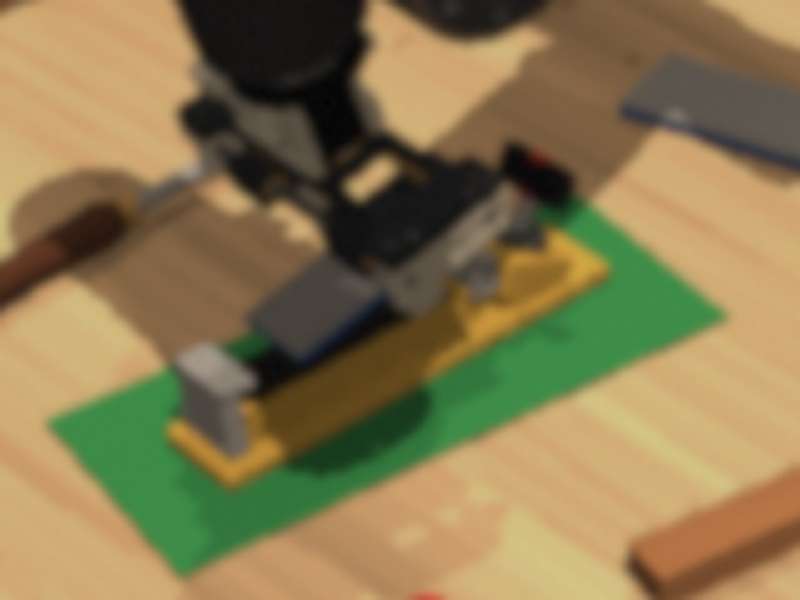

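The plate sits tilted over the bed, with its end at crop (300,340) just short of the lip. Sliding in.

```bash
python3 -m inch '[{"delta_rot":[0,0,0],"delta_pos":[-10,0.4,1],"jaw":45},{"delta_rot":[0,0,0],"delta_pos":[-20.6,0.8,2],"jaw":45},{"delta_rot":[0,0,0],"delta_pos":[-26,0.8,2.6],"jaw":45},{"delta_rot":[0,0,0],"delta_pos":[-31,0.8,2.6],"jaw":45},{"delta_rot":[0,0,0],"delta_pos":[-34,0.8,2.4],"jaw":45},{"delta_rot":[0,0,0],"delta_pos":[-34,0.8,2.4],"jaw":45},{"delta_rot":[0,0,0],"delta_pos":[-34,0.8,2.4],"jaw":45}]'
python3 - <<'E'
from h import *
ends()
for a in((75.5,1.5),):
  print(a);delta(*place(*a,13.5))
E
```

```text
clock: 13.55
tcp_pos: [608.9, -256.5, 61.5]
eef_rot: [[-0.971, 0.046, -0.233], [0.045, 0.999, 0.011], [0.234, 0.0, -0.972]]
contact_force: [0.5, -0.2, -3.3]
grip_width: 0.562
end [72.265 -0.089  1.534] other [-73.581  -0.091  36.592] c [-0.658 -0.09  19.063] tilt 13.516052292226645 yaw 0.0007652617352426543 roll 0.014027810622504454 F [ 0.54  -0.164 -3.318] T [-0.078 -1.141  0.024] w 0.5615698484092781 qd 0.0058198881559561
(75.5, 1.5)
dpos [-3.2  0.1 -0.7] drot [ 0.01 -0.02  0.  ]
```

```bash
python3 - <<'E'
from h import *
for a in((74,1.5,11),(74.5,1.5,8),(75,1.5,5),(75,1.3,2.5),(75,1.2,1)):
  print(a);delta(*place(*a))
E
```

```text
(74, 1.5, 11)
dpos [-1.8  0.1  3. ] drot [ 0.01 -2.52  0.  ]
(74.5, 1.5, 8)
dpos [-2.7  0.1  6.8] drot [ 0.01 -5.52  0.  ]
(75, 1.5, 5)
dpos [-3.8  0.1 10.6] drot [ 0.01 -8.52 -0.  ]
(75, 1.3, 2.5)
dpos [-4.5  0.1 14. ] drot [  0.01 -11.02  -0.  ]
(75, 1.2, 1)
dpos [-4.9  0.1 16.1] drot [  0.01 -12.52  -0.  ]
```

```bash
python3 -m inch '[{"delta_rot":[0,-1.2,0],"delta_pos":[-1,0,1.5],"jaw":45},{"delta_rot":[0,-2.5,0],"delta_pos":[-1.8,0.1,3],"jaw":45},{"delta_rot":[0,-4,0],"delta_pos":[-2.2,0.1,5],"jaw":45},{"delta_rot":[0,-5.5,0],"delta_pos":[-2.7,0.1,6.8],"jaw":45},{"delta_rot":[0,-7,0],"delta_pos":[-3.2,0.1,8.7],"jaw":45},{"delta_rot":[0,-8.5,0],"delta_pos":[-3.8,0.1,10.6],"jaw":45},{"delta_rot":[0,-8.5,0],"delta_pos":[-3.8,0.1,10.6],"jaw":45},{"delta_rot":[0,-8.5,0],"delta_pos":[-3.8,0.1,10.6],"jaw":45}]'
python3 - <<'E'
from h import *
ends()
for a in((75,1.3,2.5),(75,1.,0.5),(75,0.2,0)):
  print(a);delta(*place(*a))
shot('scene','s3');z=load('s3');cv2.imwrite('pics/s3c.png',cv2.resize(z['p'][170:290,170:330,::-1],None,fx=5,fy=5,interpolation=cv2.INTER_CUBIC))
shot('wrist','w5')
E
```

```text
clock: 14.35
tcp_pos: [610.1, -256.5, 50.9]
eef_rot: [[-0.995, 0.046, -0.087], [0.046, 0.999, 0.004], [0.087, 0.0, -0.996]]
contact_force: [0.4, 0.2, -2.1]
grip_width: 0.562
end [74.98  -0.044  2.066] other [-74.451  -0.051  15.119] c [ 0.265 -0.048  8.592] tilt 4.9922016852867275 yaw 0.0025748814832199634 roll 0.0030395680544468575 F [ 0.399  0.186 -2.126] T [ 0.027 -0.529  0.016] w 0.5624218455771264 qd 0.01470300221749546
(75, 1.3, 2.5)
dpos [-0.2  0.   4.1] drot [ 0.   -2.49  0.  ]
(75, 1.0, 0.5)
dpos [-0.5  0.   7. ] drot [ 0.   -4.49  0.  ]
(75, 0.2, 0)
dpos [-0.6  0.   8.4] drot [ 0.   -4.99  0.  ]
```

View pics/s3c.png

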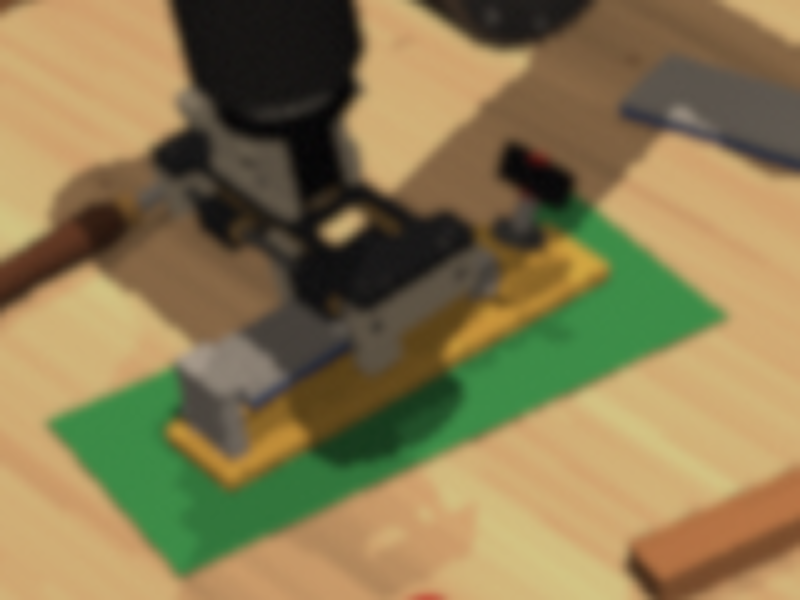

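View pics/w5.png

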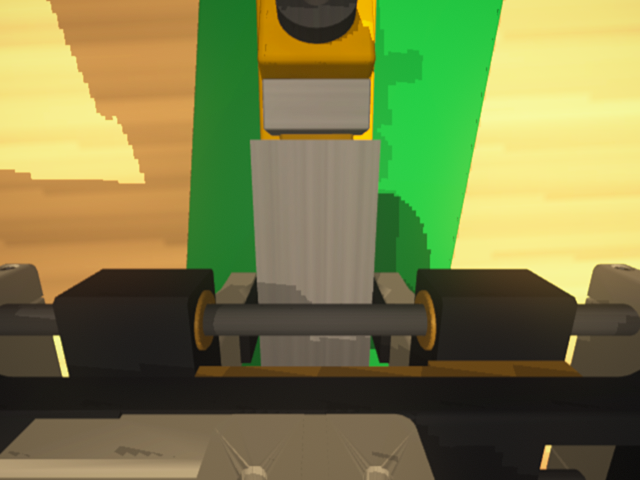

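The end is under the lip (crop 250,380), and the other end clears the jaw (gap at rows 132–140). Swinging flat.

```bash
python3 -m inch '[{"delta_rot":[0,-1.2,0],"delta_pos":[-0.1,0,2],"jaw":45},{"delta_rot":[0,-2.5,0],"delta_pos":[-0.2,0,4],"jaw":45},{"delta_rot":[0,-3.7,0],"delta_pos":[-0.4,0,5.8],"jaw":45},{"delta_rot":[0,-4.8,0],"delta_pos":[-0.5,0,7.3],"jaw":45},{"delta_rot":[0,-5,0],"delta_pos":[-0.6,0,7.8],"jaw":45},{"delta_rot":[0,-5,0],"delta_pos":[-0.6,0,7.8],"jaw":45},{"delta_rot":[0,-5,0],"delta_pos":[-0.6,0,7.8],"jaw":45}]'
python3 - <<'E'
from h import *
ends()
E
```

```text
clock: 15.15
tcp_pos: [610.5, -256.5, 42.6]
eef_rot: [[-0.999, 0.046, -0.0], [0.046, 0.999, 0.0], [0.0, 0.0, -1.0]]
contact_force: [-0.5, -0.3, -2.9]
grip_width: 0.566
end [75.458  0.015  0.395] other [-74.541  -0.005   0.43 ] c [0.459 0.005 0.413] tilt 0.013018639470234192 yaw 0.007707581876152089 roll 0.00445957394291621 F [-0.451 -0.331 -2.875] T [ 0.062 -0.179 -0.001] w 0.5663913478363616 qd 0.002327732739967145
```

No contact yet, with the plate's weight still on the wrist. Lowering in small steps until the bed takes it.

```bash
python3 -m inch '[{"delta_rot":[0,0,0],"delta_pos":[0,0,0.4],"jaw":45},{"delta_rot":[0,0,0],"delta_pos":[0,0,0.8],"jaw":45},{"delta_rot":[0,0,0],"delta_pos":[0,0,0.8],"jaw":45}]'
python3 -c "
from h import *
ends()"
```

```text
clock: 15.45
tcp_pos: [610.6, -256.5, 42.2]
eef_rot: [[-0.999, 0.046, 0.0], [0.046, 0.999, -0.0], [-0.0, -0.0, -1.0]]
contact_force: [0.0, 1.5, 2.1]
grip_width: 0.567
end [75.565  0.053  0.046] other [-74.435   0.012  -0.027] c [0.565 0.032 0.01 ] tilt -0.028057621305312894 yaw 0.015589936192849105 roll -0.00014859684747908726 F [0.035 1.451 2.066] T [ 0.396  0.216 -0.022] w 0.5667186972411298 qd 0.003132147991835891
```

The force went from −2.9 to +2.1 N, so the bed is carrying it. Releasing and checking.

```bash
python3 -m inch '[{"delta_rot":[0,0,0],"delta_pos":[0,0,0.1],"jaw":60},{"delta_rot":[0,0,0],"delta_pos":[0,0,0.1],"jaw":70},{"delta_rot":[0,0,0],"delta_pos":[0,0,0.1],"jaw":85},{"delta_rot":[0,0,0],"delta_pos":[0,0,0.1],"jaw":85},{"delta_rot":[0,0,0],"delta_pos":[0,0,-20],"jaw":85},{"delta_rot":[0,0,0],"delta_pos":[0,0,-60],"jaw":85},{"delta_rot":[0,0,0],"delta_pos":[0,0,-110],"jaw":85},{"delta_rot":[0,0,0],"delta_pos":[-20,0,-160],"jaw":85},{"delta_rot":[0,0,0],"delta_pos":[-40,0,-210],"jaw":85},{"delta_rot":[0,0,0],"delta_pos":[-40,0,-210],"jaw":85},{"delta_rot":[0,0,0],"delta_pos":[-40,0,-210],"jaw":85}]'
python3 - <<'E'
from h import *
shot('wrist','w6');z=load('w6');P=cloud(z);q=(P-O)@B
m=(abs(q[...,1])<40)&(q[...,2]>3)&(q[...,2]<10)&(abs(q[...,0])<78);m[265:]=0
# plate colour: grey
t=q[m];r=cv2.minAreaRect(t[:,:2].astype(np.float32));print(len(t),t.min(0),t.max(0),r)
A=np.c_[t[:,:2],np.ones(len(t))];print(np.linalg.lstsq(A,t[:,2],rcond=None)[0])
E
```

```text
clock: 16.55
tcp_pos: [651.4, -258.4, 253.8]
eef_rot: [[-0.999, 0.046, 0.004], [0.046, 0.999, -0.0], [-0.004, -0.0, -1.0]]
contact_force: [-0.1, 1.2, -1.0]
grip_width: 0.847
7294 [-74.423 -25.606   3.844] [75.346 24.506  9.922] ((0.4739837646484375, -0.5581474304199219), (50.09087371826172, 149.77127075195312), 89.96754455566406)
[-0.001  0.     7.389]
```

View pics/w6.png

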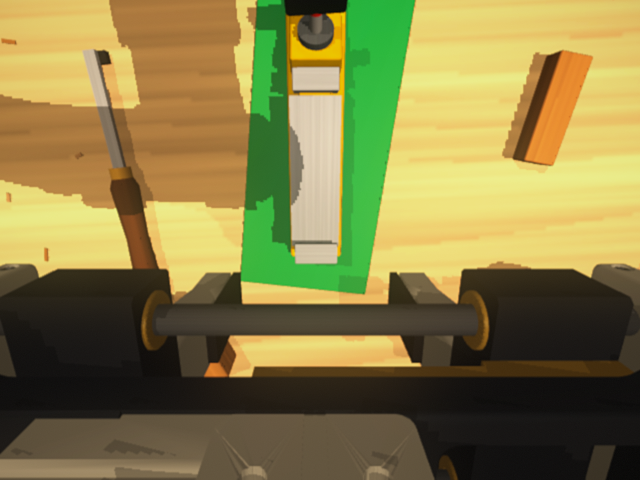

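The plate runs from (315,95) to (315,243), under the lip and in front of the jaw. The fit puts it flat and centred to about 0.5 mm, and the arm is clear. Handing in.

```bash
python3 -c "
from h import *
print(robot.finish_job())"
```

```text
the job is handed in; nothing more can be done
None
```

The plate is fitted in the holder on the green mat and the job is handed in, at about 16.6 s on the clock. The hand-in reports no verdict.

- **Knob:** it loosens clockwise seen from above, a left-hand screw. I tried clockwise first and the jaw opened, so I did not try the other way. I turned it about 87° to its stop; the torque rose and the fingers spread slightly there. The top view showed the jaw back by about 14 mm.
- **Plate:** I took it from the stand at mid-length and slid one end under the lip at 13.5° tilt, with no contact felt. I then swung it flat in front of the jaw and lowered it until the bed took the weight (wrist force went from −2.9 to +2.1 N) before letting go.
- **Last check (wrist depth image, relative to the bed):** the plate's centre is off by 0.5 mm along and −0.6 mm across. Long axis and tilt are each within about 0.1°.
- **Height:** the plate's top read 7.4 mm over the bed against 8 mm expected, about the low bias that camera showed on the holder's parts.
- **Other objects:** no contact with the bottle, wood block, gouge or other holder was felt or seen, but I did not measure their final positions.

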